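# Raise the pour-over dripper and swing a mug under it

### The job

Pull the dripper's telescoping post up by its black knob until the red lock button clicks out and the post holds by itself. Then press down on the bare top of the bamboo turntable and turn it until the mug standing mouth-up is centred under the dripper's outlet; do not push or handle the mugs themselves, keep both standing on the turntable, and leave everything else on the shelf where it is.

Things in the scene. Friction and masses are not known exactly. Their poses are not given: they have to be found in the camera images.
- post_knob (a point): Centre of the upright black knob (32 mm across, 40 mm tall) on top of the telescoping post, the highest part of the station; 186 mm above the shelf with the post down. Its arm carries the dripper 90 mm to one side, the dripper's rim 32 mm below this point. Post and dripper weigh about 0.45 kg, move only straight up and down, and sink when released unlocked.
- column (a joint): How far the telescoping post is pulled out, in m: 0 fully down; the lock button meets its hole at 0.080 (within 2 mm); end stop at 0.083. Once locked and released it rests at about 0.0775.
- lock_button (a joint): How far the red spring lock button has come out, in m: 0 to 0.001 hidden in the tube (unlocked), 0.010 fully out through its hole (locked, pin sticks 7 mm out of the outer tube).
- lock_button_tip (a point): Outer end of the red lock button, 10 mm across, on the telescoping post. Inside the outer steel tube (30 mm across, top 140 mm above the shelf) while unlocked; comes out of the black-rimmed hole 122 mm above the shelf, on the tube's side away from the robot.
- dripper_outlet (a point): Centre of the lower end of the white ceramic dripper's outlet (24 mm across), over the circle on which the mugs travel. 80 mm above the shelf with the post down, about 160 mm locked up. The dripper is a cone 74 mm tall, 102 mm across at the rim (116 mm over its carrier ring), fixed to the post.
- turntable_top (a point): Centre of the flat top of the bamboo turntable, a disc 260 mm across without handle or rim, 30 mm above the shelf; z up. Turns both ways about this point with light friction (0.06 N m) and stays where left; a fingertip pressed on it with a few newtons drags it round. From this point the dripper's outlet is 75 mm and the post 165 mm away, on one line.
- mug_up_center (a point): Centre (half-way up) of the loose green enamel mug that stands mouth-up (white inside): 68 mm across, 65 mm tall, 140 g, handle reaching 58 mm from the mug's axis (along its +y). It stands about 75 mm from the turntable's axis. Too tall to pass under the dripper while the post is down.
- mug_down_center (a point): Centre (half-way up) of the second, like mug, stored upside-down (base up) about 75 mm from the turntable's axis, opposite the first; same sizes.
- carafe: Empty glass carafe, 112 mm across, 115 mm tall, with black handle; origin at the centre of its underside. Bystander, leave alone.
- scoop: Stainless measuring scoop, 120 mm long, 28 mm tall; origin at the centre of its underside. Bystander, leave alone.
- canister: Red plastic canister with closed lid, 108 mm across, 155 mm tall; origin at the centre of its underside. Bystander, leave alone.
- bean_jar: Amber glass bean jar with wooden cap, 84 mm across, 130 mm tall; origin at the centre of its underside. Bystander, leave alone.
- grinder: Hand grinder, 52 mm across, 190 mm tall, crank reaching 87 mm to its -x; origin at the centre of its underside. Bystander, leave alone.
Not all that is in view belongs to the job. Leave any blue look-alike of the part that bears mug_up_center alone.

How it is judged:
On the way, in this order (a step that is already met when the one before it is completed fails the run):
1. the post is pulled up and its red lock button has clicked out (value of joint column above 0.075 m and value of joint lock_button above 0.006 m), for 0.2 s.
2. the mouth-up mug is under the dripper's outlet, the post still locked up (all of step 1 and horizontal distance between mug_up_center and dripper_outlet below 0.014 m), for 0.2 s.
At the end, for the whole second after the job is handed in: Post locked up (out more than 75 mm, lock button out more than 6 mm); axis of the mouth-up mug within 14 mm of the dripper outlet's axis; both mugs standing on the turntable (tilt under 0.1 rad, within 100 mm of its axis, resting on its top) (all of step 2 and angle between each of mug_up_center, mug_down_center's own z axis and vertical below 0.1 rad and z of mug_up_center in the frame of turntable_top between 0.029 and 0.036 m and horizontal distance between each of mug_up_center, mug_down_center and turntable_top below 0.1 m and z of mug_down_center in the frame of turntable_top between 0.029 and 0.036 m); the robot touches nothing.
It fails at once if a mug is pushed, gripped or handled by the robot (over 3 N) (contact force between any of the arm, the fingers and mug_up above 3 N or contact force between any of the arm, the fingers and mug_down above 3 N).
It fails at once if a bystander is moved more than 30 mm (distance of any of carafe, scoop, canister, bean_jar, grinder from where it was at the start of the episode above 0.03 m).
It also fails if it takes over 61 s, if anything falls off the work surface, if the arm or the gripper's body presses on something with over 40 N, if the wrist force passes 120 N, or if a joint passes its speed limit or range.

### The arm

A 7-joint arm with a two-finger parallel gripper is mounted at the origin on the work surface. World frame = base frame: x ahead of the robot, y to its left, z up, the work surface at z = 0. Lengths are in m, angles in rad, forces in N, time in s.
With the tool pointing down it reaches from about 0.425 to 0.95 m from the base axis. Payload 4.7 kg.
Tool frame: the origin (TCP) lies midway between the tips of the shut fingers; the grasp point (between the pads) lies 19 mm behind it (grasp_offset is the distance from the TCP to the grasp point, in m); z points along the fingers, y is the line along which they close (so a half turn about z gives the same grasp; the last joint's range is limited). The gripper opens to 87 mm and grips with 3 to 60 N. Pads are 19 mm wide; open, the fingers measure 117 mm over their backs; the gripper's body (75 mm by 190 mm) begins 51 mm behind the grasp point.
Start: joints at [-1.157, 0.469, -0.049, 1.532, 0.024, 1.141, -0.082], TCP at [0.289, 0.61, 0.195] pointing down, gripper open.
Joint ranges: [-2.59, 2.59], [-0.33, 1.99], [-1.39, 1.29], [0.1, 2.45], [-1.04, 4.18], [0.21, 1.99], [-2.66, 2.66]. Speed limits (rad/s): [2.57, 2.57, 3.14, 3.14, 3.14, 3.14, 3.14].

### API

Orientations are given as a rotation vector (axis times angle).
In Python, from rig import sense, snapshot, job_done, grasp_offset gives the robot as it stands. The module is installed in compiled form; this text tells all that it offers.
- The arm moves only by the tool drive_tool, never from a script. Its argument "steps" is one flat list of numbers, 7 for each row, row after row: the opening, from 0 (shut) to 1 (fully open), then the shift along the world's x, y, z in m, then the turn, a rotation vector about the world's x, y, z in degrees. In form: [grip, x, y, z, wx, wy, wz, grip, x, y, z, wx, wy, wz, ...]. A call has 1 to 12 rows; each row is the pose to reach, as a shift and turn from the pose commanded when the call began; what a row does not reach only later rows make up. A row lasts 1/8 s, in which the tool goes at most 62.5 mm and 10.7 degrees, less where a joint would pass 70% of its speed; a pose out of reach is approached as far as the arm can. A call with a gripper value outside its range is refused whole. The fingers move at their own pace and stop on an object; "grip_force" is the grip in N (left out, the last holds). Time passes only in rows, so rows that repeat a pose let the fingers close. It gives the time, the measured TCP pose, the force, the opening and the grip force at its end, in the units of the state.
- sense(): the state, without advancing time (a new reading comes with each control period).
- snapshot(name): name is "side" or "top"; returns a dict with "image" (420x560x3 uint8, red, green, blue), "vertical_fov" (degrees; the focal length in pixels is half the picture's height over the tangent of half this angle, whatever the lens; pixels are square), "cx", "cy" (the principal point, pixels), "R" (3x3) and "t" (3): a world point X has camera coordinates R X + t. Camera axes: x right, y down, z forward; pixel columns grow to the right and rows downward; lengths in m; the calibration is good to about 2 mm. A picture is of the moment at which its call begins. There is no depth.
- job_done(): hands the job in; it is judged then, once.
The state is a dict: "time_s": time; "joints": joint angles; "joint_vel": joint speeds; "joint_efforts": joint torques, N m; "position": TCP position; "tcp_rot": TCP orientation; "wrist_force": force on the tool from outside, world axes, zero at the start; "moment": the same for the moment, N m; "gripper_width": opening from 0.0 (shut) to 1.0 (fully open); "finger_force": force on a finger pad.
Only numpy, scipy, OpenCV 4.12 (cv2) and the standard library are available. Lean on these libraries where they do the work, as an engineer would, in place of code of your own. Each camera call takes 0.05 s, during which the arm holds its last target. There are 200 camera calls.

## Working session

There is one attempt and no reset: what is moved stays moved. The work goes in short steps, Python scripts to look and compute and a tool call to move; the robot and the scene stay as the last step left them, time stands still between calls to the robot, and variables do not carry over. Pictures are saved under pics/ and viewed, at most 14 in all, crops included, and the job is handed in when it is done.

Besides the shell and the picture viewer there is one more tool, called after "Call:" as a command line: name --argument value ..., lists and objects as JSON in quotes. drive_tool: Moves the arm, as the interface text tells. Its arguments: {"type":"object","properties":{"steps":{"type":"array","items":{"type":"number"}},"grip_force":{"type":"number"}},"required":["steps"]}

```bash
mkdir -p pics; cat > h.py <<'E'
import numpy as np,cv2
from rig import sense,snapshot,job_done,grasp_offset
def snap(n,f):
    s=snapshot(n); cv2.imwrite('pics/'+f,cv2.cvtColor(s['image'],cv2.COLOR_RGB2BGR))
    import pickle; pickle.dump(s,open('pics/'+f+'.pkl','wb')); return s
def load(f):
    import pickle; return pickle.load(open('pics/'+f+'.pkl','rb'))
def ray(s,u,v):
    f=s['image'].shape[0]/2/np.tan(np.radians(s['vertical_fov'])/2)
    R=np.array(s['R']);c=-R.T@np.array(s['t'])
    return c,R.T@np.array([(u-s['cx'])/f,(v-s['cy'])/f,1])
def onz(s,u,v,z):
    c,d=ray(s,u,v); return c+d*(z-c[2])/d[2]
def proj(s,X):
    f=s['image'].shape[0]/2/np.tan(np.radians(s['vertical_fov'])/2)
    p=np.array(s['R'])@np.array(X)+np.array(s['t']); return [s['cx']+f*p[0]/p[2],s['cy']+f*p[1]/p[2]]
E
python3 - <<'E'
from h import *
for n in('top','side'):
    s=snap(n,n+'0.png'); c,_=ray(s,0,0); print(n,c,s['vertical_fov'],s['cx'],s['cy'],np.array(s['R']).round(2).tolist())
print(grasp_offset,sense())
E
```

```text
top [ 0.27923132 -0.01457973  1.40725784] 44.282899440758676 273.63958198722594 203.19587640180868 [[0.02, -1.0, 0.01], [-0.98, -0.02, -0.17], [0.18, -0.01, -0.98]]
side [ 0.39053478 -0.79268814  0.66868134] 57.93656564484197 280.30002014600336 209.76908525816924 [[0.99, -0.14, -0.02], [-0.1, -0.56, -0.83], [0.1, 0.82, -0.56]]
0.0187 {'time_s': 0.1, 'joints': array([-1.15687929,  0.46939157, -0.04858592,  1.53355607,  0.02409848,
        1.14098827, -0.08227167]), 'joint_vel': array([-9.36699344e-04, -2.19585706e-03, -8.75427171e-04, -2.31513734e-03,
        6.30742716e-05, -9.34869560e-04,  3.28777325e-04]), 'joint_efforts': array([ 6.77776188e-04, -5.09169602e+01, -8.12853361e-02, -2.36829150e+01,
       -6.14983868e-02,  3.45348835e-02,  7.78055073e-05]), 'position': array([0.28897507, 0.60937788, 0.19429141]), 'tcp_rot': array([-6.89760722e-01, -3.06460221e+00,  2.71337850e-03]), 'wrist_force': array([-0.34544769,  0.68923288,  0.60317153]), 'moment': array([-0.00421613,  0.0173948 ,  0.02090983]), 'finger_force': 0.0, 'gripper_width': 1.00214823820637}
```

View pics/top0.png

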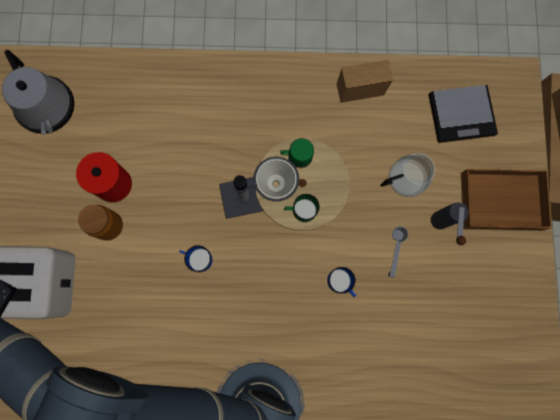

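View pics/side0.png

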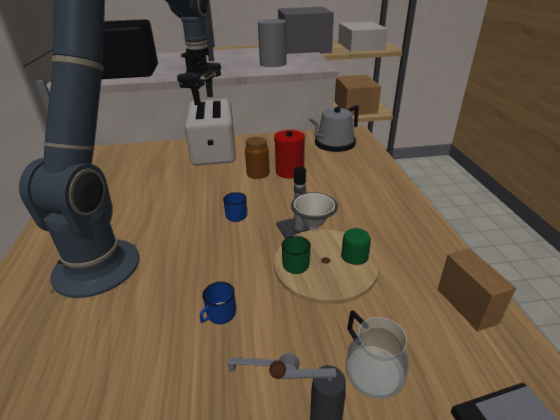

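Candidates for the mouth-up mug in the top view: green with white inside (306,208), green base-up (301,152), and blue look-alikes (198,259) and (341,281). I choose (306,208). The knob is the black cap at (240,182). I'll check both choices in a crop and measure them.

```bash
python3 - <<'E'
from h import *
t=load('top0.png');s=load('side0.png')
im=t['image']; 
hsv=cv2.cvtColor(im,cv2.COLOR_RGB2HSV)
# turntable: differs? sample colours
for p in [(320,170),(335,200),(360,200),(330,240)]: print(p,im[p[1],p[0]],hsv[p[1],p[0]])
print('rough knob',onz(t,240,181,.206),'tt',onz(t,303,185,.03),'mugup rim',onz(t,306,208,.095),'dn',onz(t,301,152,.095),'drip',onz(t,276,178,.154))
a=cv2.resize(im[130:240,210:360],None,fx=4,fy=4,interpolation=cv2.INTER_CUBIC)
b=cv2.resize(s['image'][155:305,225:395],None,fx=3,fy=3,interpolation=cv2.INTER_CUBIC)
cv2.imwrite('pics/c.png',cv2.cvtColor(a,cv2.COLOR_RGB2BGR));cv2.imwrite('pics/d.png',cv2.cvtColor(b,cv2.COLOR_RGB2BGR))
E
```

```text
(320, 170) [143 126  93] [ 20  89 143]
(335, 200) [142 125  92] [ 20  90 142]
(360, 200) [133 110  78] [ 17 105 133]
(330, 240) [141 118  83] [ 18 105 141]
rough knob [0.54471129 0.05603751 0.206     ] tt [ 0.57642861 -0.10576439  0.03      ] mugup rim [ 0.50192147 -0.10984381  0.095     ] dn [ 0.65101226 -0.09526408  0.095     ] drip [ 0.5659184 -0.0301486  0.154    ]
```

View pics/c.png

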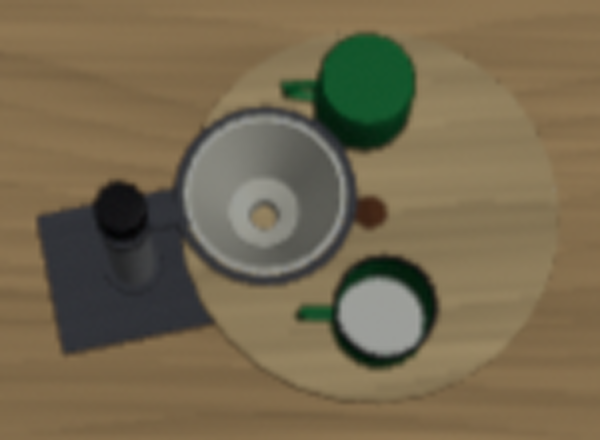

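View pics/d.png

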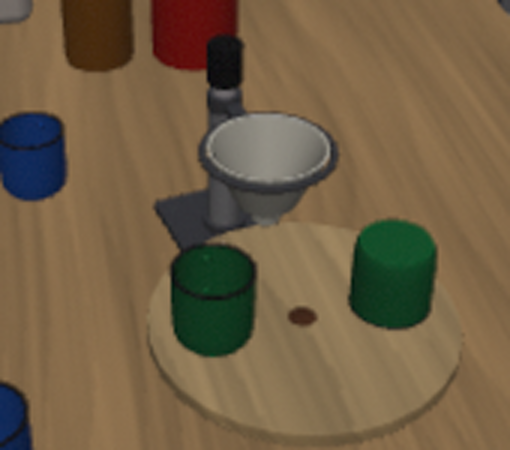

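The crop confirms it: the white-inside green mug is at about crop (385,310), the base-up mug at (365,85), the knob at (120,205) and the turntable's brown axis dot at (371,211).

```bash
cat >> h.py <<'E'
def tri(a,pa,b,pb):
    c1,d1=ray(a,*pa);c2,d2=ray(b,*pb)
    k=np.linalg.lstsq(np.c_[d1,-d2],c2-c1,rcond=None)[0]
    return (c1+d1*k[0]+c2+d2*k[1])/2, np.linalg.norm(c1+d1*k[0]-c2-d2*k[1])
def blob(s,mask,box):
    m=np.zeros_like(mask);x0,y0,x1,y1=box;m[y0:y1,x0:x1]=mask[y0:y1,x0:x1]
    n,l,st,c=cv2.connectedComponentsWithStats(m.astype(np.uint8)); i=1+np.argmax(st[1:,4]); return c[i],st[i]
E
python3 - <<'E'
from h import *
from scipy.spatial.transform import Rotation as Ro
t=load('top0.png');s=load('side0.png')
dark=lambda i:(i.max(2)<40)
ct,st=blob(t,dark(t['image']),(228,170,252,194)); cs,ss=blob(s,dark(s['image']),(285,160,312,190))
print('knob',ct,st,cs,ss,tri(t,ct,s,cs), onz(s,*cs,.186),onz(t,*ct,.190))
def brown(i): 
    i=i.astype(int); return (i[...,0]-i[...,2]>35)&(i[...,0]<115)
bt,_=blob(t,brown(t['image']),(295,176,309,190)); bs,_=blob(s,brown(s['image']),(318,252,333,266))
print('tt',bt,bs,onz(t,*bt,.03),onz(s,*bs,.03),tri(t,bt,s,bs))
h=cv2.cvtColor(t['image'],cv2.COLOR_RGB2HSV)
wh=(h[...,1]<40)&(h[...,2]>110)
w,q=blob(t,wh,(288,190,330,228)); print('mug floor',w,q,onz(t,*w,.033))
g=(h[...,0]>50)&(h[...,0]<95)&(h[...,1]>120)
for b in [(288,190,330,228),(285,130,320,170)]: print('green',blob(t,g,b))
top=(210+365/4,130+82/4); print('down base',onz(t,*top,.095))
rim=(210+265/4,130+194/4); print('drip rim',onz(t,*rim,.154), 'outlet',onz(t,210+264/4,130+213/4,.08))
p=sense(); print(Ro.from_rotvec(p['tcp_rot']).as_matrix().round(3))
for n,x,y in [('canister',100,172),('jar',95,218),('toaster',35,282)]: print(n,onz(t,x,y,.15))
E
```

```text
knob [239.83815029 183.61271676] [233 176  14  18 173] [299.10326087 175.34782609] [294 167  12  18 184] (array([0.54393286, 0.05738541, 0.18532668]), np.float64(0.0022087817463021186)) [0.54486914 0.05653722 0.186     ] [0.54179705 0.05716248 0.19      ]
tt [302.55357143 182.91071429] [325.33962264 259.96226415] [ 0.58223342 -0.10448298  0.03      ] [ 0.58331895 -0.10356924  0.03      ] (array([ 0.58257272, -0.10447484,  0.03076278]), np.float64(0.0009929444234784265))
mug floor [304.8807947  208.58278146] [295 200  21  19 302] [ 0.51077804 -0.11133424  0.033     ]
green (array([308.54878049, 199.02439024]), array([296, 195,  22,  15,  82], dtype=int32))
green (array([300.40520446, 152.13568773]), array([285, 139,  28,  28, 538], dtype=int32))
down base [ 0.65511007 -0.09587676  0.095     ]
drip rim [ 0.56465869 -0.03079554  0.154     ] outlet [ 0.56870049 -0.03134609  0.08      ]
[[-0.904  0.428 -0.001]
 [ 0.428  0.904 -0.002]
 [-0.    -0.002 -1.   ]]
canister [0.57192663 0.40838799 0.15      ]
jar [0.45605964 0.41143946 0.15      ]
toaster [0.29818761 0.54201647 0.15      ]
```

Call:
drive_tool --steps '[0.8, 0, 0, 0.06, 0, 0, 0, 0.8, 0, 0, 0.12, 0, 0, 0, 0.8, 0.02, -0.05, 0.14, 0, 0, -5, 0.8, 0.045, -0.1, 0.14, 0, 0, -10, 0.8, 0.07, -0.155, 0.14, 0, 0, -15, 0.8, 0.1, -0.21, 0.14, 0, 0, -20, 0.8, 0.125, -0.265, 0.14, 0, 0, -26, 0.8, 0.15, -0.32, 0.14, 0, 0, -32, 0.8, 0.175, -0.38, 0.14, 0, 0, -38, 0.8, 0.205, -0.44, 0.14, 0, 0, -44, 0.8, 0.23, -0.5, 0.14, 0, 0, -51, 0.8, 0.255, -0.553, 0.14, 0, 0, -51]'

```text
time_s: 1.6
position: [0.542, 0.0602, 0.3352]
tcp_rot: [-1.942, -2.469, -0.0]
wrist_force: [1.7, 0.7, -0.3]
gripper_width: 0.797
finger_force: 0.0
```

```bash
python3 - <<'E'
from h import *
from scipy.spatial.transform import Rotation as Ro
p=sense(); print(p['time_s'],p['position'],p['joints'].round(2),p['wrist_force'].round(2)); print(Ro.from_rotvec(p['tcp_rot']).as_matrix().round(3)[:,1])
E
```

```text
1.6 [0.54201159 0.06023818 0.33515522] [-0.54  0.16  0.41  1.66 -0.07  1.34  0.12] [ 1.69  0.67 -0.29]
[0.972 0.235 0.   ]
```

Call:
drive_tool --steps '[0.8, 0, 0, -0.03, 0, 0, 0, 0.8, 0, 0, -0.07, 0, 0, 0, 0.8, 0, 0, -0.11, 0, 0, 0, 0.8, 0, 0, -0.14, 0, 0, 0, 0.8, 0, 0, -0.16, 0, 0, 0, 0.8, 0, 0, -0.166, 0, 0, 0, 0.8, 0, 0, -0.166, 0, 0, 0]'

```text
time_s: 2.48
position: [0.5418, 0.0621, 0.1693]
tcp_rot: [-1.942, -2.469, 0.0]
wrist_force: [1.3, 0.5, 0.1]
gripper_width: 0.796
finger_force: 0.0
```

```bash
python3 - <<'E'
from h import *
s=snap('side','s1.png')
cv2.imwrite('pics/s1c.png',cv2.cvtColor(cv2.resize(s['image'][100:290,200:400],None,fx=3,fy=3),cv2.COLOR_RGB2BGR))
E
```

```text
(no output)
```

View pics/s1c.png

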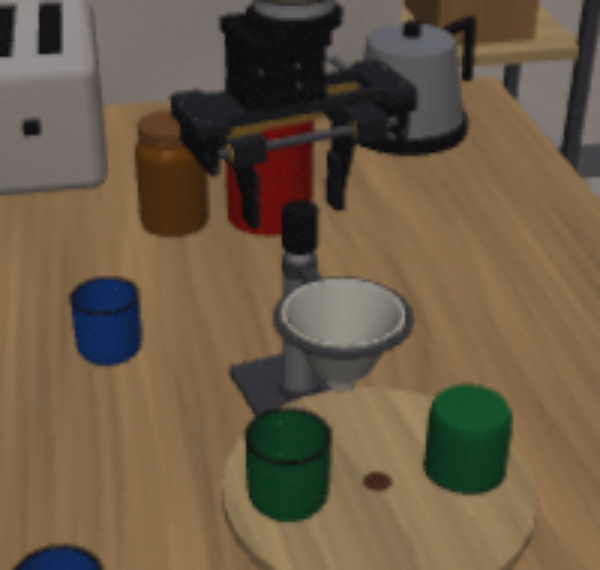

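The crop shows the fingertips at about crop (250,220) and (335,205), and the knob at (300,230). The fingers look higher or further away than I expected, so I'll check numerically.

```bash
python3 - <<'E'
from h import *
s=load('s1.png'); p=sense(); T=p['position'];y=np.array([.972,.235,0])
f=lambda X:((np.array(proj(s,X))-[200,100])*3).round()
print(p['time_s'],T,'tcp',f(T),'tips',f(T-y*.035),f(T+y*.035),'knob',f([.544,.057,.186]))
for q in [(255,222),(337,207)]:
    u=(200+q[0]/3,100+q[1]/3); print('if z=.169',onz(s,*u,.169),'z.19',onz(s,*u,.19))
t=snap('top','t1.png'); cv2.imwrite('pics/t1c.png',cv2.cvtColor(cv2.resize(t['image'][130:240,180:330],None,fx=4,fy=4),cv2.COLOR_RGB2BGR))
E
```

```text
2.525 [0.54225014 0.06211306 0.16989289] tcp [293. 239.] tips [256. 247.] [329. 231.] knob [296. 226.]
if z=.169 [0.51410217 0.10047963 0.169     ] z.19 [0.50890903 0.06294266 0.19      ]
if z=.169 [0.59246037 0.11519114 0.169     ] z.19 [0.58397408 0.07703589 0.19      ]
```

View pics/t1c.png

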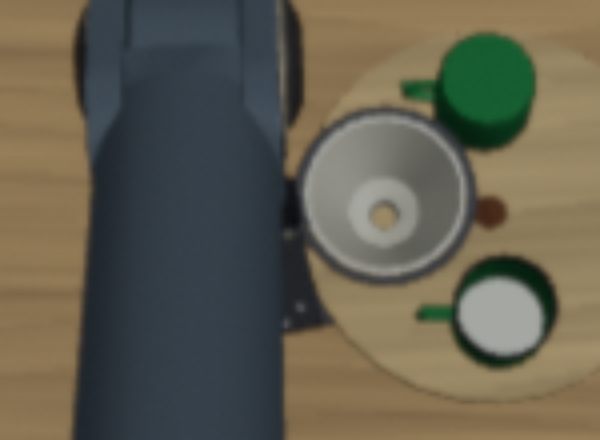

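Open fingers retract (the tips sit at about z=0.19) and the tool is about 5 mm off in y. I'll shift it, lower it a little and close.

Call:
drive_tool --steps '[0.8, 0.001, -0.002, 0, 0, 0, 0, 0.7, 0.002, -0.005, -0.003, 0, 0, 0, 0.6, 0.002, -0.005, -0.006, 0, 0, 0, 0.3, 0.002, -0.005, -0.007, 0, 0, 0, 0.2, 0.002, -0.005, -0.007, 0, 0, 0, 0.2, 0.002, -0.005, -0.007, 0, 0, 0, 0.2, 0.002, -0.005, -0.007, 0, 0, 0, 0.2, 0.002, -0.005, -0.007, 0, 0, 0]' --grip_force 30

```text
time_s: 3.58
position: [0.5465, 0.0578, 0.1626]
tcp_rot: [1.939, 2.466, 0.007]
wrist_force: [6.6, 2.0, -4.3]
gripper_width: 0.355
finger_force: 30.0
```

Call:
drive_tool --steps '[0.2, -0.002, -0.001, 0.008, 0, 0, 0, 0.2, -0.002, -0.001, 0.02, 0, 0, 0, 0.2, -0.002, -0.001, 0.032, 0, 0, 0, 0.2, -0.002, -0.001, 0.044, 0, 0, 0, 0.2, -0.002, -0.001, 0.056, 0, 0, 0, 0.2, -0.002, -0.001, 0.066, 0, 0, 0, 0.2, -0.002, -0.001, 0.072, 0, 0, 0, 0.2, -0.002, -0.001, 0.075, 0, 0, 0, 0.2, -0.002, -0.001, 0.075, 0, 0, 0]' --grip_force 40

```text
time_s: 4.7
position: [0.5467, 0.0578, 0.2389]
tcp_rot: [1.936, 2.464, 0.014]
wrist_force: [10.2, 3.4, -1.8]
gripper_width: 0.356
finger_force: 40.1
```

Call:
drive_tool --steps '[0.2, 0.003, 0.001, 0.001, 0, 0, 0, 0.2, 0.005, 0.001, 0.002, 0, 0, 0, 0.2, 0.005, 0.001, 0.003, 0, 0, 0, 0.2, 0.005, 0.001, 0.004, 0, 0, 0, 0.2, 0.005, 0.001, 0.004, 0, 0, 0, 0.2, 0.005, 0.001, 0.005, 0, 0, 0, 0.2, 0.005, 0.001, 0.005, 0, 0, 0, 0.2, 0.005, 0.001, 0.006, 0, 0, 0, 0.2, 0.005, 0.001, 0.006, 0, 0, 0]'

```text
time_s: 5.82
position: [0.5464, 0.0578, 0.2432]
tcp_rot: [-1.941, -2.469, -0.0]
wrist_force: [-0.5, 4.5, -5.2]
gripper_width: 0.351
finger_force: 40.0
```

```bash
python3 - <<'E'
from h import *
s=snap('side','s2.png')
h=cv2.cvtColor(s['image'],cv2.COLOR_RGB2HSV)
print('expected tip',proj(s,[.544+.022,.057+.005,.122]))
print(s['image'][195:215:2,300:312:2].tolist()[:3])
cv2.imwrite('pics/s2c.png',cv2.cvtColor(cv2.resize(s['image'][110:250,240:360],None,fx=4,fy=4,interpolation=cv2.INTER_CUBIC),cv2.COLOR_RGB2BGR))
E
```

```text
expected tip [np.float64(306.324052100392), np.float64(194.42990234706969)]
[[[81, 79, 79], [74, 73, 74], [57, 56, 54], [66, 65, 60], [72, 70, 65], [74, 74, 68]], [[81, 79, 80], [73, 72, 73], [61, 60, 60], [63, 58, 52], [69, 68, 63], [75, 73, 68]], [[80, 79, 80], [73, 72, 73], [71, 66, 64], [133, 106, 74], [115, 93, 69], [74, 72, 67]]]
```

View pics/s2c.png

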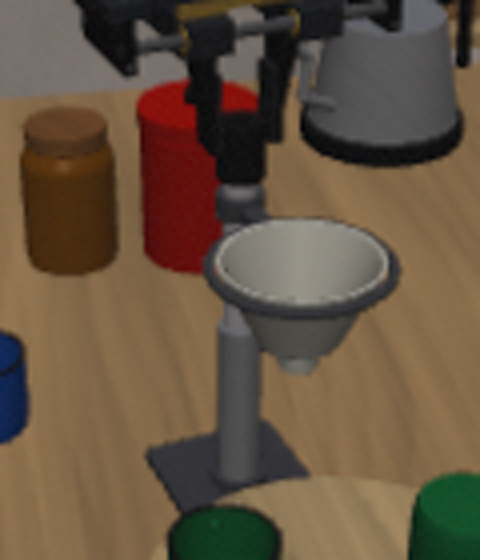

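The crop shows the post raised, with the knob gripped at about (240,150). The dripper hides the button. I'll pull on towards the end stop and watch the force.

Call:
drive_tool --steps '[0.2, 0, -0.001, 0.001, 0, 0, 0, 0.2, 0, -0.001, 0.001, 0, 0, 0, 0.2, 0, -0.001, 0.002, 0, 0, 0, 0.2, 0, -0.001, 0.002, 0, 0, 0, 0.2, 0, -0.001, 0.003, 0, 0, 0, 0.2, 0, -0.001, 0.003, 0, 0, 0]'

```text
time_s: 6.62
position: [0.5463, 0.0578, 0.2448]
tcp_rot: [-1.939, -2.469, -0.001]
wrist_force: [2.7, 5.8, -12.3]
gripper_width: 0.354
finger_force: 40.0
```

Call:
drive_tool --steps '[0.2, 0, -0.001, -0.002, 0, 0, 0, 0.2, 0, -0.001, -0.004, 0, 0, 0, 0.2, 0, -0.001, -0.006, 0, 0, 0, 0.2, 0, -0.001, -0.008, 0, 0, 0, 0.2, 0, -0.001, -0.01, 0, 0, 0, 0.2, 0, -0.001, -0.01, 0, 0, 0]'

```text
time_s: 7.38
position: [0.5464, 0.0578, 0.2392]
tcp_rot: [-1.938, -2.469, -0.006]
wrist_force: [-6.7, 8.5, 9.1]
gripper_width: 0.358
finger_force: 40.0
```

The post resists being pushed down (+9 N) at +0.077, so it is locked. I'll release and back off straight up.

Call:
drive_tool --steps '[0.2, 0, -0.003, 0.003, 0, 0, 0, 0.45, 0, -0.003, 0.003, 0, 0, 0, 0.6, 0, -0.003, 0.003, 0, 0, 0, 0.7, 0, -0.003, 0.003, 0, 0, 0, 0.7, 0, -0.003, 0.003, 0, 0, 0, 0.7, 0, -0.003, 0.03, 0, 0, 0, 0.7, 0, -0.003, 0.06, 0, 0, 0, 0.7, 0, -0.003, 0.1, 0, 0, 0, 0.7, 0, -0.003, 0.1, 0, 0, 0]'

```text
time_s: 8.5
position: [0.5487, 0.0515, 0.3397]
tcp_rot: [1.94, 2.465, 0.008]
wrist_force: [-0.2, 0.6, -0.1]
gripper_width: 0.701
finger_force: 0.0
```

```bash
python3 - <<'E'
from h import *
s=snap('side','s3.png');t=snap('top','t3.png')
dark=lambda i:(i.max(2)<40)
print(proj(s,[.544,.057,.263]))
print('side knob',blob(s,dark(s['image']),(285,132,315,163)))
p=sense();print(p['position'],p['joints'].round(2),p['wrist_force'])
cv2.imwrite('pics/t3c.png',cv2.cvtColor(np.vstack([cv2.resize(s['image'][60:270,200:400],None,fx=2,fy=2)]),cv2.COLOR_RGB2BGR))
E
```

```text
[np.float64(298.8833486592817), np.float64(148.0703563961339)]
side knob (array([299.54950495, 148.27227723]), array([294, 140,  12,  18, 202], dtype=int32))
[0.54670031 0.05171761 0.33620023] [-0.53  0.17  0.42  1.65 -0.07  1.34  0.14] [ 0.09411372 -0.24857811 -0.50115462]
```

View pics/t3c.png

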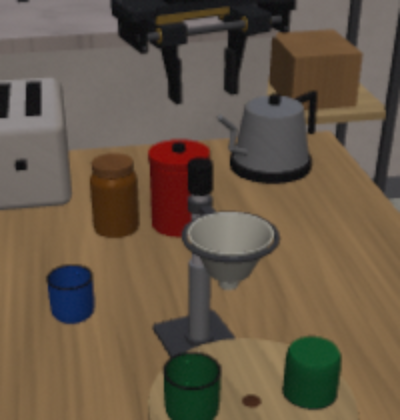

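The side crop shows the knob still up at (200,175) with the gripper clear. Its measured height matches +0.077 m. Next I'll shut the fingers and go above the bare bamboo on the -y side: tip about (0.599,-0.198), body tangential to the disc.

Call:
drive_tool --steps '[0, 0, -0.04, 0.02, 0, 0, -1, 0, 0.01, -0.09, 0.02, 0, 0, -2, 0, 0.025, -0.14, 0.02, 0, 0, -3.5, 0, 0.04, -0.19, 0.02, 0, 0, -3.5, 0, 0.052, -0.235, 0.01, 0, 0, -3.5, 0, 0.052, -0.249, 0, 0, 0, -3.5, 0, 0.052, -0.249, -0.05, 0, 0, -3.5, 0, 0.052, -0.249, -0.1, 0, 0, -3.5, 0, 0.052, -0.249, -0.15, 0, 0, -3.5, 0, 0.052, -0.249, -0.2, 0, 0, -3.5, 0, 0.052, -0.249, -0.24, 0, 0, -3.5, 0, 0.052, -0.249, -0.24, 0, 0, -3.5]'

```text
time_s: 10.1
position: [0.5955, -0.1945, 0.0923]
tcp_rot: [-2.01, -2.404, 0.005]
wrist_force: [-0.6, 1.1, 0.3]
gripper_width: 0.002
finger_force: 0.0
```

```bash
python3 - <<'E'
from h import *
p=sense();print(p['position'],p['joints'].round(2),p['wrist_force'])
t=load('t3.png')
print('carafe handle',onz(t,384,184,.1),onz(t,403,176,.1))
s=snap('side','s4.png')
E
```

```text
[ 0.59551675 -0.19454302  0.09232435] [-0.1   0.53  0.49  1.77 -0.31  0.92  0.7 ] [-0.59187308  1.0858862   0.2784389 ]
carafe handle [ 0.56884539 -0.31156965  0.1       ] [ 0.59131902 -0.36156125  0.1       ]
```

View pics/s4.png

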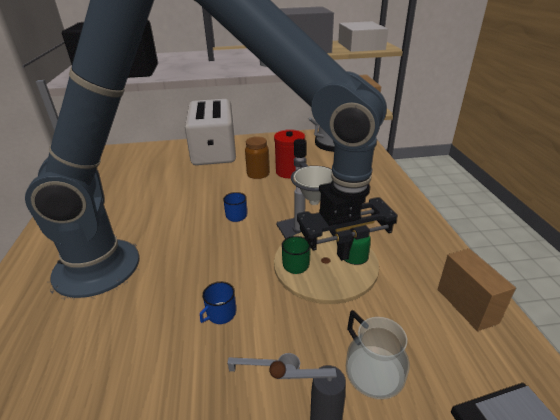

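The picture shows the shut fingers hovering near (346,258) over the turntable, with both mugs clear. I'll lower it.

Call:
drive_tool --steps '[0, 0, 0, -0.03, 0, 0, 0, 0, 0, 0, -0.05, 0, 0, 0, 0, 0, 0, -0.056, 0, 0, 0, 0, 0, 0, -0.056, 0, 0, 0, 0, 0, 0, -0.059, 0, 0, 0, 0, 0, 0, -0.061, 0, 0, 0, 0, 0, 0, -0.063, 0, 0, 0, 0, 0, 0, -0.063, 0, 0, 0]'

```text
time_s: 11.15
position: [0.5987, -0.1969, 0.0331]
tcp_rot: [-2.017, -2.409, 0.0]
wrist_force: [-0.6, -0.1, -0.0]
gripper_width: 0.006
finger_force: 0.0
```

```bash
python3 - <<'E'
from h import *
s=load('s4.png');print(proj(s,[.5955,-.1945,.0923]))
p=sense();print(p['position'],p['joint_vel'].round(3),p['wrist_force'])
E
```

```text
[np.float64(341.6091836894716), np.float64(265.5963120343698)]
[ 0.59868846 -0.19688792  0.03314771] [ 0.001 -0.     0.001 -0.003  0.001  0.002 -0.001] [-0.62657523 -0.12827361 -0.0020833 ]
```

Call:
drive_tool --steps '[0, 0, 0, -0.002, 0, 0, 0, 0, 0, 0, -0.004, 0, 0, 0, 0, 0, 0, -0.005, 0, 0, 0, 0, 0, 0, -0.006, 0, 0, 0, 0, 0, 0, -0.006, 0, 0, 0]'

```text
time_s: 11.78
position: [0.5987, -0.1969, 0.0272]
tcp_rot: [-2.017, -2.409, -0.0]
wrist_force: [0.4, 0.1, 0.1]
gripper_width: 0.003
finger_force: 0.0
```

Call:
drive_tool --steps '[0, 0, 0, -0.001, 0, 0, 0, 0, 0, 0, -0.002, 0, 0, 0, 0, 0, 0, -0.003, 0, 0, 0, 0, 0, 0, -0.004, 0, 0, 0, 0, 0, 0, -0.004, 0, 0, 0]'

```text
time_s: 12.4
position: [0.5987, -0.1969, 0.0231]
tcp_rot: [-2.017, -2.409, 0.0]
wrist_force: [0.2, 0.2, 0.0]
gripper_width: 0.007
finger_force: 0.0
```

```bash
python3 - <<'E'
from h import *
s=snap('side','s5.png')
print(proj(s,[.5987,-.1969,.0232]),proj(s,[.5987,-.1969,.03]))
cv2.imwrite('pics/s5c.png',cv2.cvtColor(cv2.resize(s['image'][180:310,260:400],None,fx=4,fy=4,interpolation=cv2.INTER_CUBIC),cv2.COLOR_RGB2BGR))
E
```

```text
[np.float64(341.1916266403873), np.float64(288.4266147026629)] [np.float64(341.39257713527604), np.float64(286.32551173269724)]
```

View pics/s5c.png

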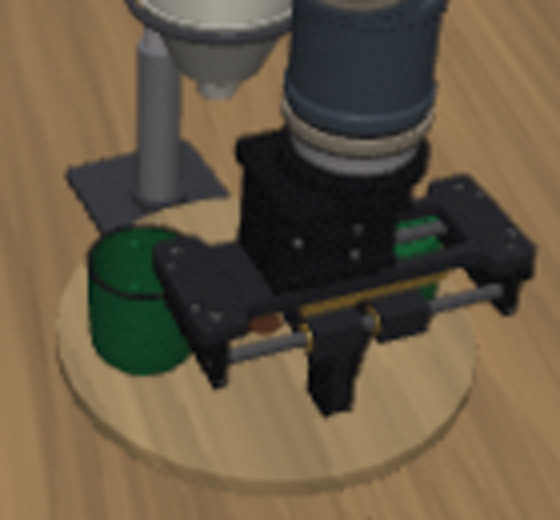

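The crop shows the fingertip still just above the bamboo at crop (335,412). The tips sit about 1 cm above the reported TCP. I'll keep lowering gently.

Call:
drive_tool --steps '[0, 0, 0, -0.001, 0, 0, 0, 0, 0, 0, -0.002, 0, 0, 0, 0, 0, 0, -0.003, 0, 0, 0, 0, 0, 0, -0.004, 0, 0, 0, 0, 0, 0, -0.005, 0, 0, 0, 0, 0, 0, -0.005, 0, 0, 0]'

```text
time_s: 13.2
position: [0.5987, -0.1969, 0.0182]
tcp_rot: [-2.017, -2.409, 0.0]
wrist_force: [-0.1, -0.3, -0.3]
gripper_width: 0.006
finger_force: 0.0
```

Call:
drive_tool --steps '[0, 0, 0, -0.001, 0, 0, 0, 0, 0, 0, -0.002, 0, 0, 0, 0, 0, 0, -0.003, 0, 0, 0, 0, 0, 0, -0.004, 0, 0, 0, 0, 0, 0, -0.004, 0, 0, 0]'

```text
time_s: 13.82
position: [0.5987, -0.1969, 0.0142]
tcp_rot: [-2.017, -2.409, -0.0]
wrist_force: [0.6, 0.1, -0.9]
gripper_width: 0.006
finger_force: 0.0
```

Call:
drive_tool --steps '[0, 0, 0, -0.001, 0, 0, 0, 0, 0, 0, -0.002, 0, 0, 0, 0, 0, 0, -0.003, 0, 0, 0, 0, 0, 0, -0.003, 0, 0, 0]'

```text
time_s: 14.32
position: [0.5987, -0.1969, 0.0112]
tcp_rot: [-2.017, -2.409, 0.0]
wrist_force: [0.6, 0.5, 0.1]
gripper_width: 0.003
finger_force: 0.0
```

```bash
python3 - <<'E'
from h import *
s=snap('side','s6.png');t=snap('top','t6.png')
p=sense();print(p['position'],p['wrist_force'])
# tip: lowest dark pixel of finger
m=(s['image'].max(2)<45)
ys,xs=np.where(m[255:310,325:365]); print('low tip',255+ys.max(),325+xs[ys==ys.max()].mean())
m=(load('s5.png')['image'].max(2)<45)
ys,xs=np.where(m[255:310,325:365]); print('prev',255+ys.max(),325+xs[ys==ys.max()].mean())
# expected for finger front corners
for z in(.01,.02,.03): print(z,[np.round(proj(s,[.5987+a,-.1969-.0095,z]),1) for a in(-.01,.01)])
E
```

```text
[ 0.59882374 -0.19696508  0.01128835] [-0.20807926 -0.58507274  0.85401084]
low tip 287 341.0
prev 283 341.5
0.01 [array([337.7, 296. ]), array([346.1, 295. ])]
0.02 [array([337.9, 292.9]), array([346.5, 291.9])]
0.03 [array([338.2, 289.9]), array([346.8, 288.8])]
```

Call:
drive_tool --steps '[0, 0.001, -0.004, 0, 0, 0, 0, 0, 0.002, -0.008, 0, 0, 0, 0, 0, 0.002, -0.008, -0.002, 0, 0, 0, 0, 0.002, -0.008, -0.003, 0, 0, 0, 0, 0.002, -0.008, -0.004, 0, 0, 0, 0, 0.002, -0.008, -0.005, 0, 0, 0, 0, 0.002, -0.008, -0.005, 0, 0, 0]'

```text
time_s: 15.3
position: [0.6008, -0.2048, 0.0062]
tcp_rot: [-2.016, -2.409, -0.0]
wrist_force: [0.6, -0.0, 0.3]
gripper_width: 0.005
finger_force: 0.0
```

Call:
drive_tool --steps '[0, 0, 0, -0.001, 0, 0, 0, 0, 0, 0, -0.002, 0, 0, 0, 0, 0, 0, -0.003, 0, 0, 0, 0, 0, 0, -0.003, 0, 0, 0]'

```text
time_s: 15.8
position: [0.6008, -0.2049, 0.0033]
tcp_rot: [2.017, 2.409, 0.0]
wrist_force: [0.1, 0.1, 0.3]
gripper_width: 0.004
finger_force: 0.0
```

Call:
drive_tool --steps '[0, 0, 0, -0.001, 0, 0, 0, 0, 0, 0, -0.002, 0, 0, 0, 0, 0, 0, -0.003, 0, 0, 0, 0, 0, 0, -0.003, 0, 0, 0]'

```text
time_s: 16.3
position: [0.6032, -0.2047, 0.0031]
tcp_rot: [2.014, 2.407, 0.005]
wrist_force: [-0.9, 2.6, 13.1]
gripper_width: 0.005
finger_force: 7.0
```

```bash
python3 - <<'E'
from h import *
s=snap('side','s7.png')
p=sense();print(p['position'],p['wrist_force'])
m=(s['image'].max(2)<45)
ys,xs=np.where(m[255:310,325:365]); print('low tip',255+ys.max(),325+xs[ys==ys.max()].mean())
a=s['image'][230:310,280:400]
cv2.imwrite('pics/s7c.png',cv2.cvtColor(cv2.resize(a,None,fx=6,fy=6,interpolation=cv2.INTER_CUBIC),cv2.COLOR_RGB2BGR))
E
```

```text
[ 0.60321429 -0.20465903  0.0030892 ] [-0.92589747  2.43585419 13.20015359]
low tip 292 343.0
```

View pics/s7c.png

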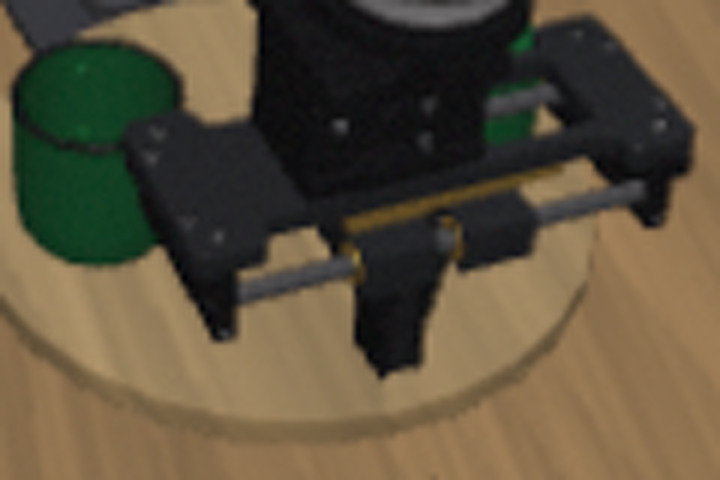

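Contact is made: +13 N in z at reported TCP z=0.003. The crop shows the tip on bare bamboo at (390,370), with both mugs clear of the gripper. Now the first 40° of clockwise arc, with slightly less pressure.

Call:
drive_tool --steps '[0, 0, 0, 0.001, 0, 0, 0, 0, -0.009, -0.0015, 0.001, 0, 0, -5, 0, -0.018, -0.002, 0.001, 0, 0, -10, 0, -0.027, -0.002, 0.001, 0, 0, -15, 0, -0.0355, -0.001, 0.001, 0, 0, -20, 0, -0.0445, 0.0005, 0.001, 0, 0, -25, 0, -0.053, 0.003, 0.001, 0, 0, -30, 0, -0.0615, 0.006, 0.001, 0, 0, -35, 0, -0.0695, 0.01, 0.001, 0, 0, -40, 0, -0.0695, 0.01, 0.001, 0, 0, -40]'

```text
time_s: 17.6
position: [0.534, -0.1934, 0.0031]
tcp_rot: [2.717, 1.574, 0.008]
wrist_force: [1.1, 3.1, 9.5]
gripper_width: 0.005
finger_force: 4.8
```

```bash
cat > m.py <<'E'
from h import *
import sys
s=snap('side',sys.argv[1]+'s.png');t=snap('top',sys.argv[1]+'t.png')
p=sense();print(p['time_s'],p['position'],p['wrist_force'],p['joints'].round(2))
h=cv2.cvtColor(s['image'],cv2.COLOR_RGB2HSV)
g=((h[...,0]>50)&(h[...,0]<95)&(h[...,1]>100)).astype(np.uint8)
n,l,st,c=cv2.connectedComponentsWithStats(g)
for i in range(1,n):
    if st[i,4]>60: print('side green',c[i].round(1),st[i],onz(s,*c[i],.0625).round(4))
h=cv2.cvtColor(t['image'],cv2.COLOR_RGB2HSV)
g=((h[...,0]>50)&(h[...,0]<95)&(h[...,1]>100)).astype(np.uint8)
n,l,st,c=cv2.connectedComponentsWithStats(g)
for i in range(1,n):
    if st[i,4]>40: print('top green',c[i].round(1),st[i],onz(t,*c[i],.09).round(4))
E
python3 m.py a; python3 - <<'E'
from h import *
s=load('side0.png')
h=cv2.cvtColor(s['image'],cv2.COLOR_RGB2HSV)
g=((h[...,0]>50)&(h[...,0]<95)&(h[...,1]>100)).astype(np.uint8)
n,l,st,c=cv2.connectedComponentsWithStats(g)
for i in range(1,n):
    if st[i,4]>60: print('ref side green',c[i].round(1),st[i],onz(s,*c[i],.0625).round(4))
E
```

```text
17.7 [ 0.53427169 -0.19358222  0.0030941 ] [1.81640919 4.18943246 9.17540586] [-0.18  0.61  0.62  1.98 -0.54  0.71  0.25]
side green [361.1 257.8] [344 241  28  38 503] [ 0.6586 -0.1449  0.0625]
top green [318.3 156.7] [304 143  28  29 584] [ 0.6408 -0.1413  0.09  ]
ref side green [355.5 246. ] [342 229  28  35 842] [ 0.6585 -0.1007  0.0625]
ref side green [295.4 254.5] [282 237  27  37 821] [ 0.5069 -0.108   0.0625]
```

Call:
drive_tool --steps '[0, -0.0075, 0.0045, 0, 0, 0, -5, 0, -0.015, 0.0095, 0, 0, 0, -10, 0, -0.0215, 0.0155, 0, 0, 0, -15, 0, -0.0275, 0.022, 0, 0, 0, -20, 0, -0.0335, 0.0285, 0, 0, 0, -25, 0, -0.0385, 0.036, 0, 0, 0, -30, 0, -0.0425, 0.044, 0, 0, 0, -35, 0, -0.0465, 0.052, 0, 0, 0, -40, 0, -0.0465, 0.052, 0, 0, 0, -40]'

```text
time_s: 18.82
position: [0.4883, -0.1428, 0.0031]
tcp_rot: [3.091, 0.55, 0.01]
wrist_force: [3.1, 0.3, 10.4]
gripper_width: 0.003
finger_force: 4.9
```

```bash
python3 m.py b
```

```text
18.925 [ 0.48842657 -0.14306446  0.00307204] [2.71584925 2.19236137 9.97708205] [-0.41  0.6   0.82  2.13 -0.7   0.7  -0.34]
side green [313.4 231.6] [301 216  29  34 562] [ 0.5684 -0.0267  0.0625]
side green [344.2 270.1] [ 329  251   37   39 1022] [ 0.608  -0.1789  0.0625]
top green [331.1 165.9] [318 152  26  27 326] [ 0.6165 -0.1752  0.09  ]
top green [276.1 199. ] [267 196  18   6  41] [ 0.5247 -0.0324  0.09  ]
```

```bash
python3 - <<'E'
from h import *
s=load('bs.png'); th=np.linspace(0,6.283,200)
def bb(c):
    P=np.array([proj(s,[c[0]+.034*np.cos(a),c[1]+.034*np.sin(a),z]) for a in th for z in(.03,.095)]); return P.min(0).round(1),P.max(0).round(1)
print('target',bb((.565,-.031)))
for a in (106,109,100): print(a,bb((.5825+.073*np.cos(np.radians(a)),-.104+.073*np.sin(np.radians(a)))))
# outlet now, top view & side
a=s['image'][170:300,260:400]
cv2.imwrite('pics/bc.png',cv2.cvtColor(cv2.resize(a,None,fx=5,fy=4.5,interpolation=cv2.INTER_CUBIC),cv2.COLOR_RGB2BGR))
E
```

```text
target (array([299.3, 214.9]), array([326.2, 250.9]))
106 (array([298.5, 215.6]), array([325.5, 251.7]))
109 (array([297.2, 216. ]), array([324.2, 252.1]))
100 (array([301.1, 215. ]), array([328.2, 250.9]))
```

View pics/bc.png

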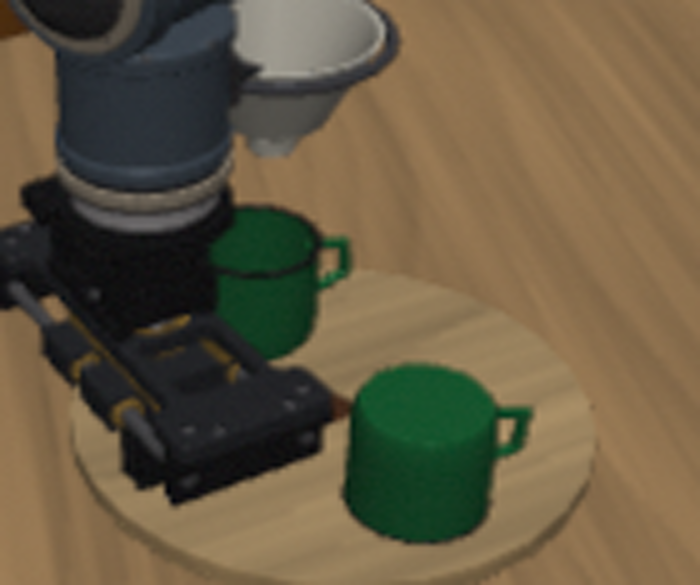

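The crop shows the mouth-up mug's right edge at about (323.6,249) in image pixels against a target of 326.2. It needs about 4° more. After that I'll lift and back off radially.

Call:
drive_tool --steps '[0, -0.001, 0.0035, 0, 0, 0, -2, 0, -0.0025, 0.007, 0, 0, 0, -4, 0, -0.0025, 0.007, 0, 0, 0, -4, 0, -0.0025, 0.007, 0.004, 0, 0, -4, 0, -0.0025, 0.007, 0.02, 0, 0, -4, 0, -0.02, 0, 0.03, 0, 0, -4, 0, -0.05, -0.015, 0.035, 0, 0, -4, 0, -0.07, -0.025, 0.06, 0, 0, -4, 0, -0.07, -0.025, 0.1, 0, 0, -4, 0, -0.07, -0.025, 0.16, 0, 0, -4, 0, -0.07, -0.025, 0.2, 0, 0, -4, 0, -0.07, -0.025, 0.2, 0, 0, -4]'

```text
time_s: 20.42
position: [0.4154, -0.1688, 0.2033]
tcp_rot: [-3.108, -0.44, -0.01]
wrist_force: [-0.1, 0.6, -0.9]
gripper_width: 0.004
finger_force: 0.0
```

```bash
python3 m.py c; python3 - <<'E'
from h import *
s=load('cs.png');t=load('ct.png'); m=(s['image'].max(2)<40)
try: print('knob',blob(s,m,(285,132,315,163)), 'before (299.5,148.3)')
except Exception as e: print(e)
a=cv2.resize(s['image'][120:300,240:400],None,fx=2.5,fy=2.5);b=cv2.resize(t['image'][130:250,220:360],(525,450))
cv2.imwrite('pics/cc.png',cv2.cvtColor(np.hstack([a[:, :270],b]),cv2.COLOR_RGB2BGR))
E
```

```text
20.525 [ 0.41342609 -0.16758412  0.20067775] [ 0.50055997  0.57297644 -0.16211969] [-0.83  0.15  1.26  2.08 -0.17  1.02 -0.77]
side green [312.7 231.8] [300 216  32  33 734] [ 0.5663 -0.0273  0.0625]
side green [342.4 270.8] [ 327  252   38   39 1033] [ 0.6032 -0.1807  0.0625]
top green [330.6 173. ] [318 154  26  34 571] [ 0.5973 -0.1739  0.09  ]
knob (array([299.52238806, 148.30845771]), array([294, 140,  12,  18, 201], dtype=int32)) before (299.5,148.3)
```

View pics/cc.png

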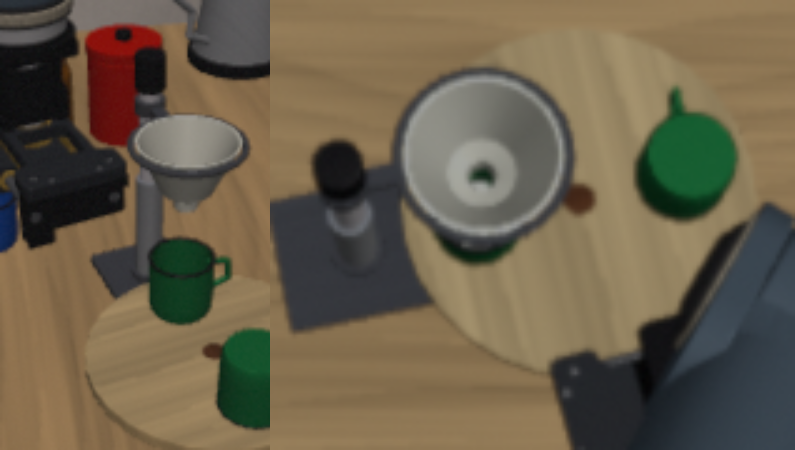

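Both views show the mouth-up mug under the outlet: side crop mug at about (181,280), outlet at (187,205). The post is still up and both mugs are standing. One numeric check before handing in.

```bash
python3 - <<'E'
from h import *
s=load('cs.png');t=load('ct.png');r=load('side0.png'); th=np.linspace(0,6.283,200)
def bb(s,c):
    P=np.array([proj(s,[c[0]+.034*np.cos(a),c[1]+.034*np.sin(a),z]) for a in th for z in(.03,.095)]); return P.min(0).round(1),P.max(0).round(1)
print('ref pred',bb(r,(.510,-.1105)),'obs x282-309 y237-274')
d=onz(t,332,174,.095)-[.5825,-.104,0]; print('down',d,np.degrees(np.arctan2(d[1],d[0])), 'start 6.4')
print('outlet z.157 side px pred',proj(s,[.565,-.031,.157]),'obs',240+187/2.5,120+207/2.5)
print('mug top-centre px pred',proj(s,[.565,-.031,.095]),'obs',240+181/2.5,120+258/2.5)
E
```

```text
ref pred (array([282.4, 235.7]), array([311.3, 274.9])) obs x282-309 y237-274
down [ 0.01102894 -0.07295919  0.095     ] -81.40391688051763 start 6.4
outlet z.157 side px pred [np.float64(313.4230396113871), np.float64(202.22299855545262)] obs 314.8 202.8
mug top-centre px pred [np.float64(312.7795871964802), np.float64(222.60144697125293)] obs 312.4 223.2
```

```bash
python3 -c "
from rig import job_done; print(job_done())"
```

```text
the job is handed in; nothing more can be done
None
```

I handed the job in at about 20.5 s of the 61 s, and no verdict came back: the post is locked up, and by my two camera estimates the mouth-up mug is within about 7 mm of the outlet's axis (limit 14 mm); both mugs are standing on the turntable and the arm is clear. I never saw the red button itself; I took the post as locked because it resisted a 9 N downward push and the knob stayed up after release.

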